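Lock a junction box cover with its push rivets in cross order

ROBOT

A 6-joint arm with a two-finger parallel gripper is mounted at the origin on a cart in front of the work surface, level with it; the furniture and walls round the work are solid. World frame = base frame: x ahead of the robot, y to its left, z up, the work surface at z = 0. Lengths are in m, angles in rad, forces in N, time in s.
With the tool pointing down it reaches from about 0.35 to 0.875 m from the base axis. Payload 4.2 kg.
Tool frame: the origin (TCP) lies at the very end of the fingers, on their centre line; the grasp point (between the pads) lies 19 mm behind it (manip.grip_depth is the distance from the TCP to the grasp point, in m); z points along the fingers, y is the line along which they close (so a half turn about z gives the same grasp; the last joint's range is limited). The gripper opens to 85 mm and grips with 20 to 120 N. Pads are 22 mm wide; open, the fingers measure 114 mm over their backs; the gripper's body (76 mm by 85 mm) begins 54 mm behind the grasp point. The pads swing forward as they close: fully open they stand 13 mm farther back than shut.
Start: joints at [1.45, 0.385, 0.008, 0, -1.194, -0.259], TCP at [0.232, 0.58, 0.231] pointing down, gripper open.
Joint ranges: [-3.14, 3.14], [-1.21, 2.06], [-1.07, 1.41], [-3.16, 2.05], [-2.99, -0.16], [-3.1, 3.1]. Speed limits (rad/s): [2.79, 2.79, 3.14, 3.14, 3.14, 3.14].

INTERFACE

Orientations are given as a rotation vector (axis times angle).
In Python, from plant import manip, optics gives the robot as it stands. The module is installed in compiled form; this text tells all that it offers.
- The arm moves only by the tool play_rows, never from a script. Its argument "series" is one flat list of numbers, 7 for each row, row after row: the turn, a rotation vector about the world's x, y, z in degrees, then the shift along the world's x, y, z in cm, then the opening, from -1 (shut) to 1 (fully open). In form: [rx, ry, rz, x, y, z, hand, rx, ry, rz, x, y, z, hand, ...]. A call has 1 to 8 rows; each row shifts and turns the commanded pose from where the row before left it; what a row does not reach is not made up. A row lasts 1/12 s, in which the tool goes at most 41.7 mm and 7.16 degrees, less where a joint would pass 70% of its speed; a pose out of reach is approached as far as the arm can. A call with a gripper value outside its range is refused whole. The fingers move at their own pace and stop on an object; "newtons" is the grip in N (left out, the last holds). Time passes only in rows, so rows that do not move let the fingers close. It gives the time, the measured TCP pose, the force, the opening and the grip force at its end, in the units of the state.
- manip.get_state(): the state, without advancing time (a new reading comes with each control period).
- optics.get_image(name): name is "scene" or "side" or "wrist"; returns the picture (400x640x3 uint8, red, green, blue); there is no depth.
- optics.get_calibration(name): a dict with "camera_matrix" (3x3 intrinsics, pixels), "dist_coeffs" ([k1, k2, p1, p2, k3] as OpenCV has them; the pictures are not rectified), "pose" (4x4, takes a point from camera to world coordinates); the wrist camera has in their place "mount" (4x4, takes a point from camera to tool coordinates, whose origin is the TCP and whose axes are the flange's). Camera axes: x right, y up, looking along -z (the intrinsics and any distortion apply to the point x, -y, -z); pixel columns grow to the right and rows downward; lengths in m; the calibration is good to about 2 mm. A picture is of the moment at which its call begins: read the wrist's pose just before it. get_calibration takes no time and is no camera call.
- manip.finish_job(): hands the job in; it is judged then, once.
The state is a dict: "time": time; "joint_positions": joint angles; "qvel": joint speeds; "tau": joint torques, N m; "position": TCP position; "ee_rot": TCP orientation; "force": force on the tool from outside, world axes, zero at the start; "ft_torque": the same for the moment, N m; "opening": opening from 0.0 (shut) to 1.0 (fully open); "finger_force": force on a finger pad.
Only numpy, scipy, OpenCV 4.12 (cv2) and the standard library are available. Lean on these libraries where they do the work, as an engineer would, in place of code of your own. Each camera call takes 0.05 s, during which the arm holds its last target. There are 200 camera calls.

TASK

The cover of the sensor junction box is on and its four push-in rivets are started; lock it down evenly in cross order by pressing each rivet's pin fully home with a light fingertip: first the rivet beside the cable gland, next the one diagonally across, then the other one at the gland end, last the remaining corner. Press one at a time and gently, stopping as the pin bottoms. Leave the box standing where it is, neither pinched nor lifted, and disturb nothing else on the bench.

Things in the scene. Friction and masses are not known exactly. Their poses are not given: they have to be found in the camera images.
- junction_box: grey die-cast box, 125 (its x) x 80 (its y) x 40 mm high, about 0.6 kg, standing loose on the bench, flat cover already on; origin at the centre of its underside, z up. A black closed cable gland, 23 mm across, sticks out 22 mm from its +x end wall, 20 mm off centre toward +y. In each corner of the cover sits a black plastic push-in rivet.
- first_rivet (a joint): travel of the pin of first_rivet, in m: 0 to 0.001 at the start, 0.007 fully home on its hard stop. The pin, 9.6 mm across, stands proud of the rivet's head (17.6 mm across, 2.5 mm over the cover); it moves straight down against about 5 N of friction and stays where left, no spring.
- first_rivet_top (a point): centre of the flat top of the pin of first_rivet: the rivet in the corner next to the cable gland, at (+50, +27.5) mm in the box's frame. 50 mm above the bench at joint value 0, 43 mm when home (then 0.5 mm over the rivet's head).
- second_rivet (a joint): travel of the pin of second_rivet, in m: 0 to 0.001 at the start, 0.007 fully home on its hard stop. The pin, 9.6 mm across, stands proud of the rivet's head (17.6 mm across, 2.5 mm over the cover); it moves straight down against about 5 N of friction and stays where left, no spring.
- second_rivet_top (a point): centre of the flat top of the pin of second_rivet: the rivet in the corner diagonally across from the first_rivet, at (-50, -27.5) mm in the box's frame. 50 mm above the bench at joint value 0, 43 mm when home (then 0.5 mm over the rivet's head).
- third_rivet (a joint): travel of the pin of third_rivet, in m: 0 to 0.001 at the start, 0.007 fully home on its hard stop. The pin, 9.6 mm across, stands proud of the rivet's head (17.6 mm across, 2.5 mm over the cover); it moves straight down against about 5 N of friction and stays where left, no spring.
- third_rivet_top (a point): centre of the flat top of the pin of third_rivet: the other rivet at the end of the box that carries the gland, at (+50, -27.5) mm in the box's frame. 50 mm above the bench at joint value 0, 43 mm when home (then 0.5 mm over the rivet's head).
- fourth_rivet (a joint): travel of the pin of fourth_rivet, in m: 0 to 0.001 at the start, 0.007 fully home on its hard stop. The pin, 9.6 mm across, stands proud of the rivet's head (17.6 mm across, 2.5 mm over the cover); it moves straight down against about 5 N of friction and stays where left, no spring.
- fourth_rivet_top (a point): centre of the flat top of the pin of fourth_rivet: the other rivet at the plain end (ribbed, no gland), diagonally across from the third, at (-50, +27.5) mm in the box's frame. 50 mm above the bench at joint value 0, 43 mm when home (then 0.5 mm over the rivet's head).
- marker_pen: white marker pen with a black cap, 135 mm long, 16 mm thick, lying beside one long side of the box; origin at its middle, underside
- hex_key: dark L-shaped hex key, 99 x 33 x 4 mm, lying beside the other long side of the box; origin at its middle, underside
- go_gauge: flat ring gauge with a dark bar handle, 118 x 69 x 8 mm, lying on the bench; origin on its underside
- tape_roll: roll of brown tape lying flat, 94 mm across, 48 mm high, at the left of the bench; origin at the centre of its underside
- spare_rivet_1: spare black push-in rivet lying on its side on the bench, 23 mm long, head 18 mm across; a bystander; origin on its underside
- spare_rivet_2: a second spare rivet like spare_rivet_1

How it is judged:
By the outcome, as a careful person would: the job done as asked, in the order asked, and still so for the second after the job is handed in, with the robot touching nothing.
It also fails if it takes over 51 s, if anything falls off the work surface, if the arm or the gripper's body presses on something with over 40 N, if the wrist force passes 120 N, or if a joint passes its speed limit or range.

## Working session

There is one attempt and no reset: what is moved stays moved. The work goes in short steps, Python scripts to look and compute and a tool call to move; the robot and the scene stay as the last step left them, time stands still between calls to the robot, and variables do not carry over. Pictures are saved under pics/ and viewed, at most 10 in all, crops included, and the job is handed in when it is done.

Besides the shell and the picture viewer there is one more tool, called as a command line: name --argument value ..., lists and objects as JSON in quotes. play_rows: Moves the arm, as the interface text tells. Its arguments: {"type":"object","properties":{"series":{"type":"array","items":{"type":"number"}},"newtons":{"type":"number"}},"required":["series"]}

```bash
mkdir -p pics; python3 - <<'E'
from plant import manip, optics
import cv2
s=manip.get_state();print(s['time'],s['position'],s['ee_rot'],s['opening'],s['force'])
for n in("scene","side","wrist"):
    cv2.imwrite(f'pics/{n}0.png',optics.get_image(n)[:,:,::-1]);c=optics.get_calibration(n);print(n,{k:(v.round(4).tolist() if hasattr(v,'round') else v) for k,v in c.items()})
a=[cv2.imread(f'pics/{n}0.png') for n in("scene","side")]
E
```

```text
0.0 [0.23144595 0.57992892 0.23020395] [ 3.08292024e+00 -5.92899512e-01 -5.39658200e-04] 1.0010033277371857 [-0.08637059 -0.12205101 -0.39863936]
scene {'camera_matrix': [[519.9408, 0.0, 318.7072], [0.0, 519.9408, 199.0812], [0.0, 0.0, 1.0]], 'dist_coeffs': [-0.1215, 0.0, 0.0, 0.0, 0.0], 'pose': [[0.7623, 0.5015, -0.4091, -0.0704], [-0.6471, 0.6037, -0.4656, -0.621], [0.0135, 0.6197, 0.7848, 1.1635], [0.0, 0.0, 0.0, 1.0]]}
side {'camera_matrix': [[487.7469, 0.0, 311.6926], [0.0, 487.7469, 199.1327], [0.0, 0.0, 1.0]], 'dist_coeffs': [-0.0182, 0.0, 0.0, 0.0, 0.0], 'pose': [[0.8182, 0.3144, -0.4814, -0.0567], [-0.5745, 0.481, -0.6623, -0.7569], [0.0233, 0.8184, 0.5741, 0.7314], [0.0, 0.0, 0.0, 1.0]]}
wrist {'camera_matrix': [[281.8868, 0.0, 321.7031], [0.0, 281.8868, 196.5004], [0.0, 0.0, 1.0]], 'dist_coeffs': [0.0144, 0.0, 0.0, 0.0, 0.0], 'mount': [[-0.0004, 0.9515, 0.3076, 0.0794], [1.0, 0.0002, 0.0006, -0.001], [0.0005, 0.3076, -0.9515, -0.1427], [0.0, 0.0, 0.0, 1.0]]}
```

View pics/scene0.png

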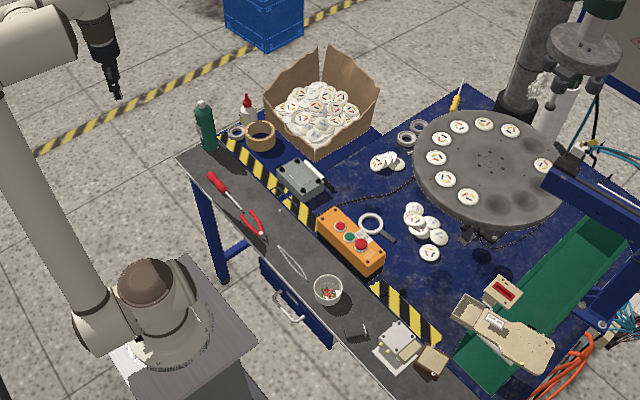

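View pics/side0.png

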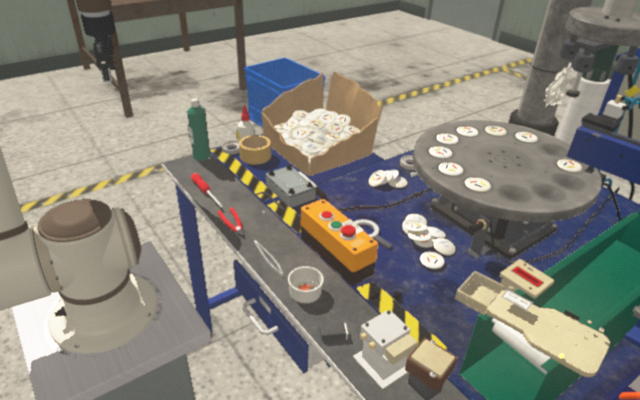

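The box is in the scene view near (300,178) and in the side view near (291,185). Next I'll enlarge both and work out its rough position.

```bash
cat > h.py <<'E'
import numpy as np, cv2
from scipy.spatial.transform import Rotation as R
from plant import manip, optics
def pose(n,s=None):
    c=optics.get_calibration(n)
    if n!="wrist": return c,np.array(c['pose'])
    T=np.eye(4);T[:3,:3]=R.from_rotvec(s['ee_rot']).as_matrix();T[:3,3]=s['position']
    return c,T@np.array(c['mount'])
def ray(n,uv,s=None):
    c,P=pose(n,s)
    p=cv2.undistortPoints(np.array(uv,float).reshape(-1,1,2),np.array(c['camera_matrix']),np.array(c['dist_coeffs'])).reshape(-1,2)
    d=np.c_[p[:,0],-p[:,1],-np.ones(len(p))]@P[:3,:3].T
    return P[:3,3],d/np.linalg.norm(d,axis=1)[:,None]
def plane(n,uv,z,s=None):
    o,d=ray(n,uv,s); return o+d*((z-o[2])/d[:,2])[:,None]
def tri(rays): # list of (o,d)
    A=sum(np.eye(3)-np.outer(d,d) for o,d in rays);b=sum((np.eye(3)-np.outer(d,d))@o for o,d in rays)
    return np.linalg.solve(A,b)
E
python3 - <<'E'
from h import *
print(plane('scene',[(300,178)],.04),plane('side',[(291,184)],.04))
a=cv2.imread('pics/scene0.png')[145:220,250:350];b=cv2.imread('pics/side0.png')[150:225,240:340]
cv2.imwrite('pics/c1.png',cv2.resize(np.hstack([a,b]),None,fx=4,fy=4,interpolation=cv2.INTER_CUBIC))
E
```

```text
[[0.52382786 0.13784963 0.04      ]] [[0.5174115  0.12539297 0.04      ]]
```

View pics/c1.png

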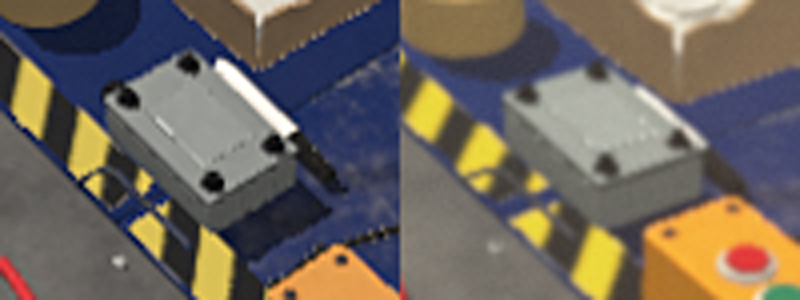

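View pics/wrist0.png

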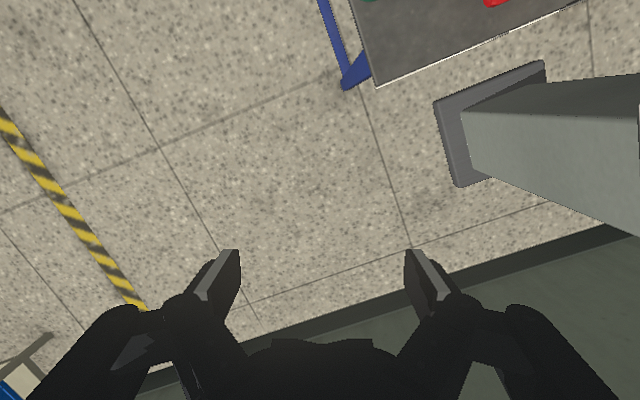

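```bash
python3 - <<'E'
from h import *
a=np.array([(128,97),(188,65),(275,145),(212,181)])/4+[250,145]
b=np.array([(128,93),(197,71),(280,139),(206,164)])/4+[240,150]
for u,v in zip(a,b):
    r=[tuple(x[0] if i else x for i,x in enumerate(ray(n,[p]))) for n,p in(('scene',u),('side',v))]
    print(tri(r).round(4),plane('scene',[u],.049)[0].round(4),plane('side',[v],.049)[0].round(4))
# obstacles: bottle top/bottom, carton top corners
for n,p in (('scene',(204,103)),('side',(195,102))): print(plane(n,[p],.2))
t=lambda u,v:tri([(ray('scene',[u])[0],ray('scene',[u])[1][0]),(ray('side',[v])[0],ray('side',[v])[1][0])]).round(3)
print('bottle',t((204,102),(195,101)),'carton',t((319,45),(330,74)),t((265,93),(262,122)),t((382,88),(380,106)))
E
```

```text
[0.5047 0.1975 0.0393] [0.5002 0.1903 0.049 ] [0.4962 0.1842 0.049 ]
[0.5559 0.1921 0.0422] [0.5526 0.187  0.049 ] [0.5493 0.1828 0.049 ]
[0.5557 0.0938 0.0415] [0.552  0.0888 0.049 ] [0.5485 0.0847 0.049 ]
[0.5015 0.0978 0.0399] [0.4973 0.0918 0.049 ] [0.4936 0.0866 0.049 ]
[[0.40677789 0.41495228 0.2       ]]
[[0.38743097 0.38621018 0.2       ]]
bottle [0.416 0.446 0.175] carton [0.885 0.47  0.15 ] [0.679 0.533 0.007] [0.875 0.188 0.149]
```

play_rows --series '[0,0,0,0,0,3,-1,0,0,0,0,0,3,-1,0,0,0,0,0,3,-1,0,0,0,0,0,3,-1]' --newtons 20

```text
time: 0.48
position: [0.2316, 0.5801, 0.3522]
ee_rot: [3.084, -0.593, -0.0]
force: [-0.1, 0.7, -0.2]
opening: 0.457
finger_force: 0.0
```

play_rows --series '[0,0,5,1.6,-3.1,0,-1,0,0,5,1.6,-3.1,0,-1,0,0,5,1.6,-3.1,0,-1,0,0,5,1.6,-3.1,0,-1,0,0,1.8,1.6,-3.1,0,-1,0,0,0,1.6,-3.1,0,-1,0,0,0,1.6,-3.1,0,-1,0,0,0,1.6,-3.1,0,-1]'

```text
time: 1.15
position: [0.3599, 0.3307, 0.3512]
ee_rot: [3.141, 0.002, -0.0]
force: [1.4, 0.2, 0.5]
opening: 0.001
finger_force: 0.0
```

play_rows --series '[0,0,0,1.6,-3.1,-1,-1,0,0,0,1.6,-3.1,-2,-1,0,0,0,1.6,-3.1,-2,-1,0,0,0,1.6,-3.1,-2,-1,0,0,0,1.6,-3.1,-2,-1,0,0,0,1.6,-3.1,-2,-1,0,0,0,0,0,-3,-1,0,0,0,0,0,-3,-1]'

```text
time: 1.82
position: [0.4565, 0.1446, 0.1806]
ee_rot: [-3.141, 0.005, -0.002]
force: [1.7, 1.1, -0.2]
opening: -0.002
finger_force: 0.0
```

```bash
python3 - <<'E'
from h import *
import pickle
s=manip.get_state();print(s['time'],s['position'],s['ee_rot'],s['opening'],s['force'],abs(s['qvel']).max())
cv2.imwrite('pics/w1.png',optics.get_image('wrist')[:,:,::-1]);pickle.dump(s,open('w1.pkl','wb'))
E
```

```text
1.8167 [0.4564551  0.14461667 0.18056999] [-3.14057406e+00  5.34405247e-03 -2.11984580e-03] -0.0021675851239021248 [ 1.67967807  1.07054892 -0.23552109] 0.9217259118910516
```

View pics/w1.png

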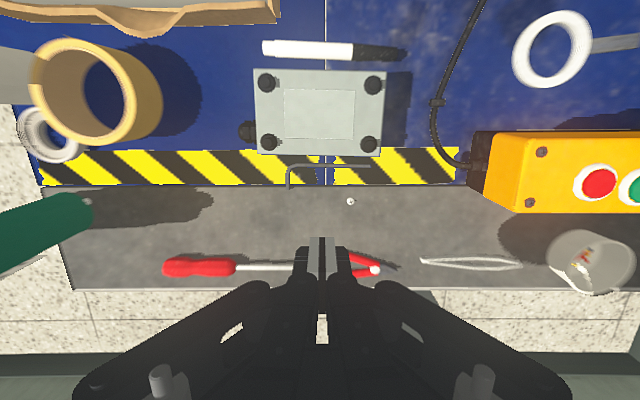

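Wrist view: the box is at (320,112) and the gland is at its left end (247,132). That makes the first rivet (268,142), second (374,84), third (267,82) and fourth (370,144). I'll take a settled picture here and another from a closer spot.

```bash
python3 - <<'E'
from h import *
import pickle
for i in range(3): optics.get_image('wrist')
s=manip.get_state();print(s['time'],s['position'],abs(s['qvel']).max())
cv2.imwrite('pics/w2.png',optics.get_image('wrist')[:,:,::-1]);pickle.dump(s,open('w2.pkl','wb'))
E
```

```text
2.0167 [0.45603938 0.14649499 0.18179782] 0.04306646882797041
```

play_rows --series '[0,0,0,1,0,-2,-1,0,0,0,1,0,-2,-1,0,0,0,1,0,-1,-1,0,0,0,0,0,0,-1,0,0,0,0,0,0,-1,0,0,0,0,0,0,-1]'

```text
time: 2.57
position: [0.4863, 0.1473, 0.1332]
ee_rot: [-3.14, -0.002, -0.005]
force: [-0.6, 0.7, 0.3]
opening: -0.0
finger_force: 0.0
```

```bash
python3 - <<'E'
from h import *
import pickle
s=manip.get_state();print(s['time'],s['position'],s['ee_rot'],abs(s['qvel']).max(),s['force'])
cv2.imwrite('pics/w3.png',optics.get_image('wrist')[:,:,::-1]);pickle.dump(s,open('w3.pkl','wb'))
a=cv2.imread('pics/w2.png')[60:165,230:400];b=cv2.imread('pics/w3.png')[40:200,215:425]
cv2.imwrite('pics/c2.png',np.vstack([cv2.resize(a,(630,389),interpolation=3)[:200],cv2.resize(b,(525,400),interpolation=3)]) if 0 else cv2.resize(b,(787,600),interpolation=cv2.INTER_CUBIC))
E
```

```text
2.5667 [0.48634302 0.14733884 0.13317254] [-3.13995879e+00 -2.49985965e-03 -4.52213018e-03] 0.00981634141591263 [-0.61050249  0.72429005  0.34732689]
```

View pics/c2.png

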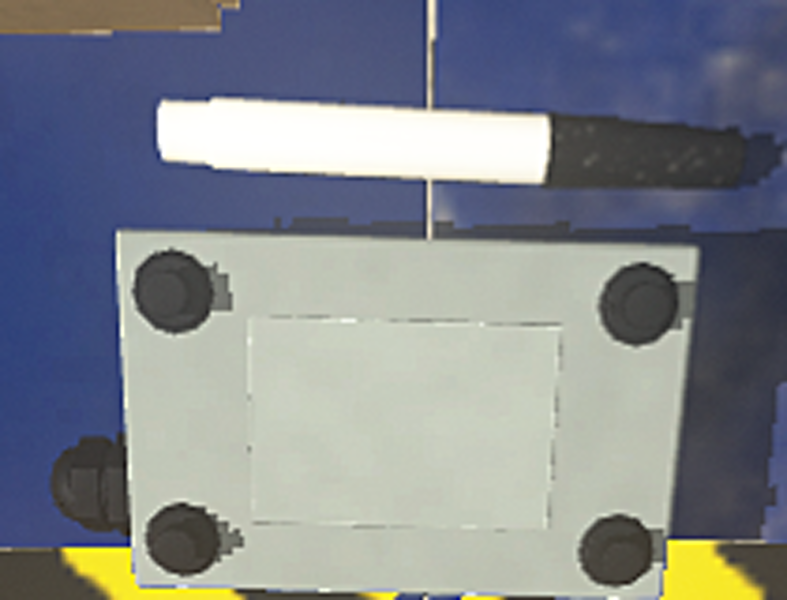

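The close-up shows the four heads with their pins in crop pixels: first (183,539), second (639,303), third (173,291), fourth (618,549). The gland is at left, beside the first.

```bash
cat > m.py <<'E'
from h import *
import pickle
B=np.array([(50,27.5),(-50,-27.5),(50,-27.5),(-50,27.5)])/1000
def blobs(img,guess,r,th=75):
    g=cv2.cvtColor(img,cv2.COLOR_BGR2GRAY);out=[]
    n,l,st,c=cv2.connectedComponentsWithStats((g<th).astype('uint8'))
    for p in guess:
        m=[(np.hypot(*(c[i]-p)),i) for i in range(1,n) if 20<st[i,4]<2000]
        i=min(m)[1];pts=np.argwhere(l==i)[:,::-1].astype(np.int32)
        out.append((*c[i],*st[i,2:5]))
    return np.array(out)
def fit(xy):
    m=xy.mean(0);H=((B-B.mean(0)).T@(xy-m));a=np.arctan2(H[0,1]-H[1,0],H[0,0]+H[1,1])
    Rm=np.array([[np.cos(a),-np.sin(a)],[np.sin(a),np.cos(a)]]);q=B@Rm.T+m
    return m,np.degrees(a),q,(xy-q)*1000
E
python3 - <<'E'
from m import *
s2,s3=(pickle.load(open(f'w{i}.pkl','rb')) for i in(2,3))
k=787/210
b3=blobs(cv2.imread('pics/w3.png'),np.array([(183,539),(639,303),(173,291),(618,549)])/k+[215,40],15)
b2=blobs(cv2.imread('pics/w2.png'),[(268,142),(374,84),(267,82),(370,144)],10)
print(b2.round(1),b3.round(1))
for u,v in zip(b2,b3):
    o,d=ray('wrist',[u[:2]],s2);o2,d2=ray('wrist',[v[:2]],s3);print(tri([(o,d[0]),(o2,d2[0])]).round(4))
for b,s in((b2,s2),(b3,s3)):
    xy=plane('wrist',b[:,:2],.044,s)[:,:2];m,a,q,e=fit(xy);print(m.round(4),a.round(2),q.round(4).tolist(),e.round(1).tolist())
E
```

```text
[[271.  140.8  17.   17.  144. ]
 [376.7  83.5  16.   18.  165. ]
 [269.5  80.9  18.   19.  137. ]
 [371.4 143.6  16.   17.  155. ]] [[263.8 183.4  20.   19.  271. ]
 [385.6 120.6  20.   22.  335. ]
 [261.9 117.4  21.   22.  244. ]
 [379.5 186.4  19.   19.  269. ]]
[0.5024 0.1979 0.0418]
[0.5548 0.0967 0.0417]
[0.557  0.1957 0.0437]
[0.4992 0.0978 0.0393]
[0.5286 0.1469] 88.52 [[0.5024, 0.1976], [0.5548, 0.0962], [0.5573, 0.1962], [0.4998, 0.0976]] [[0.2, -0.5], [0.1, 0.4], [-0.4, -0.7], [0.1, 0.8]]
[0.5289 0.1476] 88.53 [[0.5026, 0.1983], [0.5551, 0.0969], [0.5576, 0.1969], [0.5001, 0.0983]] [[0.4, -0.6], [-0.3, 0.8], [-0.5, -1.0], [0.4, 0.7]]
```

```bash
python3 - <<'E'
from m import *
s2,s3=(pickle.load(open(f'w{i}.pkl','rb')) for i in(2,3))
print(manip.get_state()['joint_positions'].round(3))
a=cv2.imread('pics/w2.png')[0:70,0:320];b=cv2.imread('pics/w3.png')[0:70,0:320]
c=cv2.imread('pics/scene0.png')[40:170,250:390];d=cv2.imread('pics/side0.png')[65:195,240:380]
cv2.imwrite('pics/c3.png',np.vstack([cv2.resize(np.hstack([a,b]),(800,175),interpolation=3),cv2.resize(np.hstack([c,d]),(800,371),interpolation=3)]))
E
```

```text
[ 0.614  0.285 -0.416  0.    -0.867  0.958]
```

View pics/c3.png

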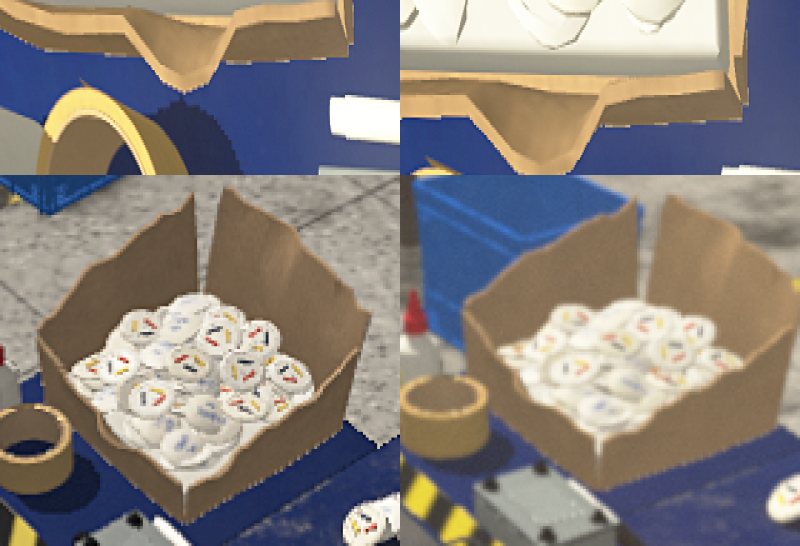

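```bash
python3 - <<'E'
from m import *
s2,s3=(pickle.load(open(f'w{i}.pkl','rb')) for i in(2,3))
def t(*L): return tri([(o,d[0]) for o,d in (ray(*l) for l in L)]).round(3)
for u,v in (((182,90),(140,172)),((350,42),(345,118)),((235,28),(205,94)),((130,32),(43,94))):
    u=np.array(u)/1.25;v=np.array(v)/1.25;print(t(('wrist',[u],s2),('wrist',[v],s3)))
print(t(('scene',[(314,149)]),('side',[(311,158)])), t(('scene',[(265,93)]),('side',[(262.5,111)])))
E
```

```text
[0.553 0.25  0.141]
[0.57  0.167 0.161]
[0.58  0.224 0.133]
[0.577 0.265 0.149]
[0.623 0.19  0.052] [0.63  0.449 0.091]
```

```bash
python3 - <<'E'
from m import *
s2,s3=(pickle.load(open(f'w{i}.pkl','rb')) for i in(2,3))
def t(*L): return tri([(o,d[0]) for o,d in (ray(*l) for l in L)]).round(3)
for u,v in (((182,90),(140,172)),((350,42),(345,118)),((235,28),(205,94)),((130,32),(43,94))):
    u=np.array(u)/[1.25,2.5];v=np.array(v)/[1.25,2.5];print(t(('wrist',[u],s2),('wrist',[v],s3)))
E
```

```text
[0.588 0.289 0.067]
[0.605 0.181 0.054]
[0.611 0.261 0.048]
[0.592 0.282 0.124]
```

play_rows --series '[0,0,0,0.8,2.6,-1,-1,0,0,0,0.8,2.5,-1,-1,0,0,0,0,0,-2,-1,0,0,0,0,0,-2,-1,0,0,0,0,0,-1.5,-1,0,0,0,0,0,0,-1,0,0,0,0,0,0,-1,0,0,0,0,0,0,-1]'

```text
time: 3.28
position: [0.5025, 0.1981, 0.058]
ee_rot: [-3.14, -0.002, -0.004]
force: [0.1, 0.6, 0.4]
opening: 0.006
finger_force: 0.0
```

```bash
python3 - <<'E'
from m import *
s=manip.get_state();print(s['time'],s['position'].round(4),s['force'].round(2))
cv2.imwrite('pics/w4.png',cv2.resize(optics.get_image('wrist')[120:320,200:440,::-1],(720,600),interpolation=cv2.INTER_CUBIC))
E
```

```text
3.2833 [0.5025 0.1981 0.058 ] [0.13 0.64 0.37]
```

View pics/w4.png

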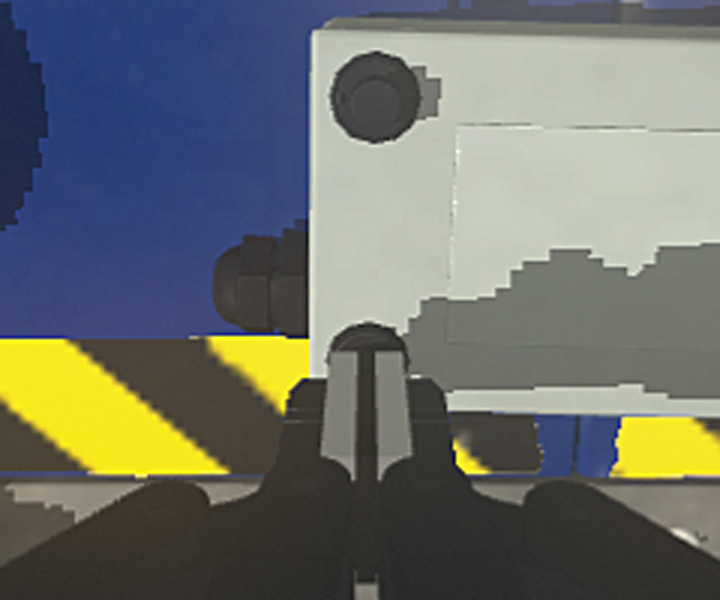

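The fingertip is centred over the first rivet (crop 367,345), with clear space around it. Pressing slowly.

play_rows --series '[0,0,0,0,0,-0.4,-1,0,0,0,0,0,-0.3,-1,0,0,0,0,0,-0.1,-1,0,0,0,0,0,-0.1,-1,0,0,0,0,0,-0.1,-1,0,0,0,0,0,-0.1,-1,0,0,0,0,0,0,-1]'

```text
time: 3.92
position: [0.502, 0.1976, 0.0455]
ee_rot: [-3.141, -0.001, -0.001]
force: [-1.2, 0.3, 4.8]
opening: -0.0
finger_force: 2.3
```

play_rows --series '[0,0,0,0,0,-0.05,-1,0,0,0,0,0,-0.05,-1,0,0,0,0,0,-0.05,-1,0,0,0,0,0,-0.05,-1,0,0,0,0,0,0,-1]'

```text
time: 4.33
position: [0.502, 0.1976, 0.0433]
ee_rot: [-3.141, -0.001, -0.001]
force: [-0.1, -0.0, 3.8]
opening: -0.002
finger_force: 2.1
```

play_rows --series '[0,0,0,0,0,-0.03,-1,0,0,0,0,0,-0.02,-1,0,0,0,0,0,0,-1]'

```text
time: 4.58
position: [0.5019, 0.1976, 0.043]
ee_rot: [-3.141, -0.001, -0.001]
force: [-1.1, 1.1, 6.3]
opening: 0.002
finger_force: 3.0
```

play_rows --series '[0,0,0,0,0,-0.03,-1,0,0,0,0,0,0,-1]'

```text
time: 4.75
position: [0.502, 0.1977, 0.043]
ee_rot: [-3.141, -0.002, -0.001]
force: [-0.4, -0.2, 7.5]
opening: 0.002
finger_force: 3.8
```

play_rows --series '[0,0,0,0,0,-0.03,-1,0,0,0,0,0,0,-1]'

```text
time: 4.92
position: [0.502, 0.1977, 0.043]
ee_rot: [-3.141, -0.002, -0.001]
force: [-1.7, 0.6, 9.0]
opening: -0.002
finger_force: 4.6
```

play_rows --series '[0,0,0,0,0,-0.03,-1,0,0,0,0,0,0,-1]'

```text
time: 5.08
position: [0.502, 0.1977, 0.043]
ee_rot: [-3.141, -0.002, -0.001]
force: [-1.7, 0.3, 10.1]
opening: -0.0
finger_force: 5.4
```

The first pin is home: the height stayed at 43.0 mm while the force rose to 10 N. On to the second.

play_rows --series '[0,0,0,0,0,1,-1,0,0,0,0,0,1.5,-1,0,0,0,1.3,-2.5,0,-1,0,0,0,1.3,-2.5,0,-1,0,0,0,1.3,-2.5,0,-1,0,0,0,1.4,-2.6,0,-1,0,0,0,0,0,0,-1,0,0,0,0,0,0,-1]'

```text
time: 5.75
position: [0.5543, 0.0949, 0.0661]
ee_rot: [3.141, -0.004, -0.003]
force: [0.1, -0.2, -0.0]
opening: 0.002
finger_force: 0.0
```

```bash
python3 - <<'E'
from m import *
for i in range(4): im=optics.get_image('wrist')[:,:,::-1].copy()
s=manip.get_state();print(s['time'],s['position'].round(4),s['force'].round(2))
cv2.imwrite('pics/w5.png',cv2.resize(im[120:320,200:440],(720,600),interpolation=cv2.INTER_CUBIC))
E
```

```text
5.95 [0.5541 0.0971 0.0667] [ 0.69 -0.44 -0.38]
```

View pics/w5.png

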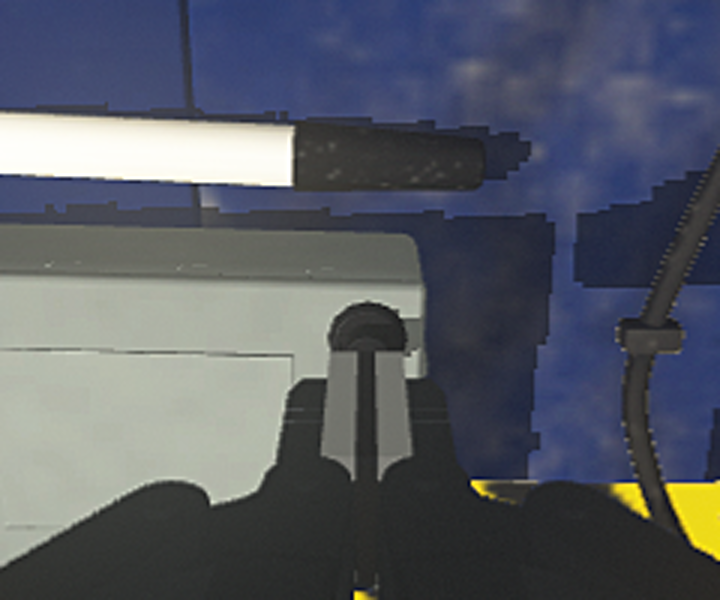

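The tip is centred over the second rivet (crop 367,330).

play_rows --series '[0,0,0,0.1,0,-0.7,-1,0,0,0,0,0,-0.6,-1,0,0,0,0,0,-0.2,-1,0,0,0,0,0,-0.1,-1,0,0,0,0,0,-0.1,-1,0,0,0,0,0,-0.1,-1,0,0,0,0,0,-0.1,-1,0,0,0,0,0,0,-1]'

```text
time: 6.62
position: [0.5554, 0.0965, 0.0481]
ee_rot: [3.142, 0.001, -0.0]
force: [-1.2, -0.3, 2.8]
opening: -0.002
finger_force: 1.4
```

play_rows --series '[0,0,0,0,0,-0.05,-1,0,0,0,0,0,-0.05,-1,0,0,0,0,0,-0.05,-1,0,0,0,0,0,-0.05,-1,0,0,0,0,0,0,-1]'

```text
time: 7.03
position: [0.5556, 0.0965, 0.0459]
ee_rot: [-3.142, -0.001, 0.0]
force: [-3.0, 0.7, 3.8]
opening: 0.005
finger_force: 2.3
```

play_rows --series '[0,0,0,0,0,-0.05,-1,0,0,0,0,0,-0.05,-1,0,0,0,0,0,-0.05,-1,0,0,0,0,0,-0.05,-1,0,0,0,0,0,-0.05,-1,0,0,0,0,0,0,-1]'

```text
time: 7.53
position: [0.5557, 0.0964, 0.0433]
ee_rot: [3.142, 0.001, 0.0]
force: [-4.0, -0.0, 4.0]
opening: 0.0
finger_force: 1.9
```

play_rows --series '[0,0,0,0,0,-0.03,-1,0,0,0,0,0,-0.03,-1,0,0,0,0,0,0,-1]'

```text
time: 7.78
position: [0.5558, 0.0964, 0.0432]
ee_rot: [3.141, 0.001, 0.0]
force: [-4.0, 0.1, 7.6]
opening: -0.002
finger_force: 3.6
```

play_rows --series '[0,0,0,0,0,-0.03,-1,0,0,0,0,0,0,-1]'

```text
time: 7.95
position: [0.5558, 0.0964, 0.0432]
ee_rot: [3.141, 0.002, 0.0]
force: [-4.1, 0.7, 9.6]
opening: 0.003
finger_force: 4.4
```

play_rows --series '[0,0,0,0,0,-0.03,-1,0,0,0,0,0,0,-1]'

```text
time: 8.12
position: [0.5558, 0.0964, 0.0432]
ee_rot: [3.141, 0.002, 0.001]
force: [-6.2, 0.9, 11.3]
opening: -0.001
finger_force: 5.1
```

play_rows --series '[0,0,0,0,0,1,-1,0,0,0,0,0,1.5,-1,0,0,0,0,2.5,0,-1,0,0,0,0,2.5,0,-1,0,0,0,0,2.5,0,-1,0,0,0,0,2.5,0,-1,0,0,0,0,0,0,-1,0,0,0,0,0,0,-1]'

```text
time: 8.78
position: [0.5563, 0.1978, 0.0671]
ee_rot: [-3.141, -0.004, -0.002]
force: [-0.5, 0.4, 0.9]
opening: -0.002
finger_force: 0.0
```

```bash
python3 - <<'E'
from m import *
for i in range(4): im=optics.get_image('wrist')[:,:,::-1].copy()
s=manip.get_state();print(s['time'],s['position'].round(4),s['force'].round(2))
cv2.imwrite('pics/w6.png',cv2.resize(im[120:320,200:440],(720,600),interpolation=cv2.INTER_CUBIC))
E
```

```text
8.9833 [0.5558 0.1955 0.0671] [0.46 0.74 0.55]
```

View pics/w6.png

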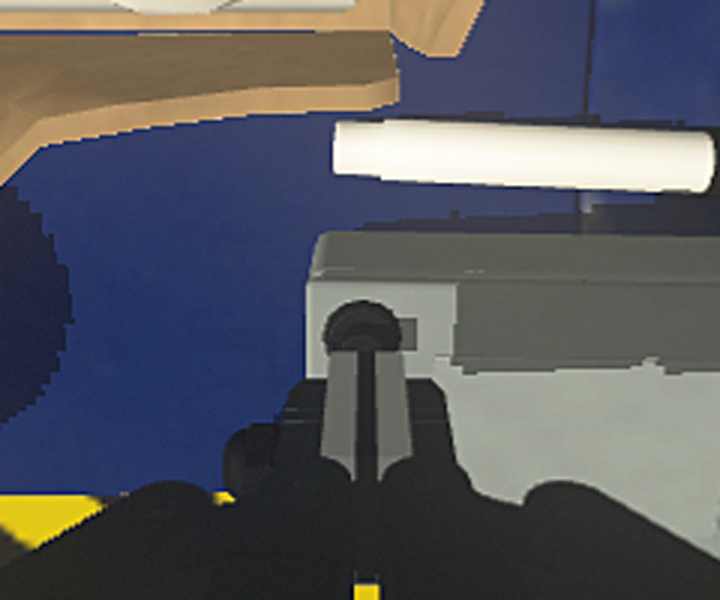

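The tip is about 1 mm off the third rivet (crop 363,328), so I'll nudge it and press.

play_rows --series '[0,0,0,0.2,0.1,-0.7,-1,0,0,0,0,0,-0.6,-1,0,0,0,0,0,-0.2,-1,0,0,0,0,0,-0.1,-1,0,0,0,0,0,-0.1,-1,0,0,0,0,0,-0.1,-1,0,0,0,0,0,-0.1,-1,0,0,0,0,0,0,-1]'

```text
time: 9.65
position: [0.5577, 0.1973, 0.0487]
ee_rot: [3.141, 0.001, 0.0]
force: [-2.4, -2.1, 3.9]
opening: -0.001
finger_force: 1.9
```

play_rows --series '[0,0,0,0,0,-0.05,-1,0,0,0,0,0,-0.05,-1,0,0,0,0,0,-0.05,-1,0,0,0,0,0,-0.05,-1,0,0,0,0,0,0,-1]'

```text
time: 10.07
position: [0.5577, 0.1973, 0.0462]
ee_rot: [3.141, 0.001, -0.0]
force: [-0.6, -1.1, 5.0]
opening: -0.002
finger_force: 2.4
```

play_rows --series '[0,0,0,0,0,-0.05,-1,0,0,0,0,0,-0.05,-1,0,0,0,0,0,-0.05,-1,0,0,0,0,0,0,-1]'

```text
time: 10.4
position: [0.5577, 0.1973, 0.0446]
ee_rot: [3.141, 0.001, -0.0]
force: [-0.2, -2.6, 4.3]
opening: -0.002
finger_force: 2.1
```

play_rows --series '[0,0,0,0,0,-0.05,-1,0,0,0,0,0,-0.05,-1,0,0,0,0,0,-0.05,-1,0,0,0,0,0,0,-1]'

```text
time: 10.73
position: [0.5577, 0.1973, 0.0431]
ee_rot: [3.141, 0.001, -0.0]
force: [-1.2, -2.6, 4.1]
opening: -0.002
finger_force: 2.2
```

play_rows --series '[0,0,0,0,0,-0.03,-1,0,0,0,0,0,-0.03,-1,0,0,0,0,0,0,-1]'

```text
time: 10.98
position: [0.5577, 0.1974, 0.0431]
ee_rot: [3.141, 0.001, 0.0]
force: [-2.2, -3.3, 7.3]
opening: -0.001
finger_force: 3.7
```

play_rows --series '[0,0,0,0,0,-0.03,-1,0,0,0,0,0,0,-1]'

```text
time: 11.15
position: [0.5577, 0.1973, 0.043]
ee_rot: [3.141, 0.001, 0.0]
force: [-1.7, -3.0, 8.8]
opening: -0.001
finger_force: 4.3
```

play_rows --series '[0,0,0,0,0,-0.03,-1,0,0,0,0,0,0,-1]'

```text
time: 11.32
position: [0.5577, 0.1973, 0.043]
ee_rot: [3.141, 0.002, 0.0]
force: [-3.1, -3.7, 9.7]
opening: -0.004
finger_force: 5.0
```

play_rows --series '[0,0,0,0,0,1,-1,0,0,0,0,0,1.5,-1,0,0,0,-1.4,-2.5,0,-1,0,0,0,-1.4,-2.5,0,-1,0,0,0,-1.5,-2.5,0,-1,0,0,0,-1.5,-2.4,0,-1,0,0,0,0,0,0,-1,0,0,0,0,0,0,-1]'

```text
time: 11.98
position: [0.4995, 0.0981, 0.0672]
ee_rot: [-3.141, 0.001, -0.002]
force: [0.2, 0.4, 1.4]
opening: -0.0
finger_force: 0.0
```

```bash
python3 - <<'E'
from m import *
for i in range(4): im=optics.get_image('wrist')[:,:,::-1].copy()
s=manip.get_state();print(s['time'],s['position'].round(4),s['force'].round(2))
cv2.imwrite('pics/w7.png',cv2.resize(im[120:320,200:440],(720,600),interpolation=cv2.INTER_CUBIC))
E
```

```text
12.1833 [0.5006 0.0996 0.067 ] [-0.62  0.83  0.91]
```

play_rows --series '[0,0,0,0,-0.1,-0.7,-1,0,0,0,0,0,-0.6,-1,0,0,0,0,0,-0.2,-1,0,0,0,0,0,-0.1,-1,0,0,0,0,0,-0.1,-1,0,0,0,0,0,-0.1,-1,0,0,0,0,0,-0.1,-1,0,0,0,0,0,0,-1]'

```text
time: 12.85
position: [0.4992, 0.0973, 0.0481]
ee_rot: [3.141, 0.001, -0.001]
force: [-2.1, 0.2, 2.2]
opening: 0.004
finger_force: 1.5
```

play_rows --series '[0,0,0,0,0,-0.05,-1,0,0,0,0,0,-0.05,-1,0,0,0,0,0,-0.05,-1,0,0,0,0,0,-0.05,-1,0,0,0,0,0,0,-1]'

```text
time: 13.27
position: [0.4995, 0.0973, 0.0459]
ee_rot: [3.141, 0.001, -0.001]
force: [-1.8, -0.0, 3.4]
opening: 0.0
finger_force: 1.7
```

play_rows --series '[0,0,0,0,0,-0.05,-1,0,0,0,0,0,-0.05,-1,0,0,0,0,0,-0.05,-1,0,0,0,0,0,0,-1]'

```text
time: 13.6
position: [0.4997, 0.0974, 0.0444]
ee_rot: [3.141, 0.001, -0.0]
force: [-3.7, -1.0, 4.8]
opening: -0.001
finger_force: 2.1
```

play_rows --series '[0,0,0,0,0,-0.05,-1,0,0,0,0,0,-0.05,-1,0,0,0,0,0,-0.05,-1,0,0,0,0,0,0,-1]'

```text
time: 13.93
position: [0.4997, 0.0974, 0.0432]
ee_rot: [3.141, 0.001, -0.0]
force: [-3.6, -0.9, 6.8]
opening: -0.0
finger_force: 3.3
```

play_rows --series '[0,0,0,0,0,-0.03,-1,0,0,0,0,0,-0.03,-1,0,0,0,0,0,0,-1]'

```text
time: 14.18
position: [0.4997, 0.0974, 0.0432]
ee_rot: [3.141, 0.002, 0.0]
force: [-4.5, -2.2, 10.9]
opening: 0.002
finger_force: 5.2
```

play_rows --series '[0,0,0,0,0,-0.03,-1,0,0,0,0,0,0,-1]'

```text
time: 14.35
position: [0.4997, 0.0974, 0.0431]
ee_rot: [3.141, 0.002, 0.0]
force: [-4.3, -1.1, 13.0]
opening: 0.0
finger_force: 6.1
```

All four have bottomed. Raising to the earlier viewpoint for a numerical check.

play_rows --series '[0,0,0,0,0,1,-1,0,0,0,0,0,3,-1,0,0,0,0,0,3,-1,0,0,0,-0.7,2.5,2,-1,0,0,0,-0.6,2.5,0,-1,0,0,0,0,0,0,-1,0,0,0,0,0,0,-1,0,0,0,0,0,0,-1]'

```text
time: 15.02
position: [0.487, 0.1478, 0.132]
ee_rot: [-3.141, -0.002, -0.001]
force: [-0.1, 0.1, -0.5]
opening: -0.002
finger_force: 0.0
```

```bash
python3 - <<'E'
from m import *
s=manip.get_state();print(s['time'],s['position'].round(4),s['force'].round(2))
im=optics.get_image('wrist')[:,:,::-1].copy();cv2.imwrite('pics/w8.png',im)
s3=pickle.load(open('w3.pkl','rb'));k=787/210
g=np.array([(183,539),(639,303),(173,291),(618,549)])/k+[215,40]
for i,ss in((cv2.imread('pics/w3.png'),s3),(im,s)):
    b=blobs(i,g,15,85);m,a,q,e=fit(plane('wrist',b[:,:2],.0435,ss)[:,:2]);print(b.round(1).tolist(),m.round(4),a.round(2),e.round(1).tolist())
E
```

```text
15.0167 [0.487  0.1478 0.132 ] [-0.08  0.1  -0.51]
[[263.6, 183.3, 20.0, 19.0, 290.0], [385.3, 120.6, 21.0, 22.0, 350.0], [260.9, 117.2, 21.0, 22.0, 357.0], [379.3, 186.4, 19.0, 19.0, 283.0]] [0.5288 0.1479] 88.57 [[0.4, -0.6], [-0.3, 0.6], [-0.4, -0.5], [0.3, 0.5]]
[[264.3, 185.0, 20.0, 19.0, 286.0], [386.1, 120.8, 21.0, 22.0, 351.0], [261.0, 118.7, 21.0, 22.0, 361.0], [380.4, 186.9, 19.0, 19.0, 282.0]] [0.5287 0.1477] 89.1 [[0.3, -0.6], [-0.3, 0.5], [-0.4, -0.5], [0.3, 0.6]]
```

```bash
python3 -c "
from plant import manip
print(manip.finish_job())"
```

```text
the job is handed in; nothing more can be done
None
```

I pressed all four rivet pins home in the asked cross order, each stopping at about 43 mm under at most about 13 N; a final wrist-camera check put the box within 0.2 mm and about 0.5° of where it stood, and the job is handed in.

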